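# Un-nest two shielding cans and stand them in their size rows

### The job

Two square aluminium shielding cans lie nested on the bench: pull the inner one out by the end that sticks out, lay it down on its side on the bench beside the outer one and let go of it, so that you can take it afresh by its closed end. Stand each of the two cans upright with its open mouth down in the free near half of the row for its own size, where a can of the same size already stands; set the cans down, never drop them. Leave the cans already in the rows and the tools on the bench where they are.

Things in the scene. Friction and masses are not known exactly. Their poses are not given: they have to be found in the camera images.
- can_large: the outer nested square aluminium can, 60 x 60 x 66 mm long, walls 3 mm, closed end 4 mm, about 0.1 kg. Origin at its very middle; x along the can from closed end to open mouth, square sides along y and z. Lies on its side on the bench; the medium can lies loose inside it, 8 mm play.
- can_medium: the inner nested square aluminium can, 46 x 46 x 78 mm long, walls 3 mm, closed end 4 mm, about 0.1 kg. Origin at its very middle; x along the can from closed end to open mouth, square sides along y and z. Lies in the large can, resting on its lower wall, its mouth end sticking out of the large can's mouth by 26 to 36 mm.
- row_large: row for the large cans: fixed grey tray 228 mm long (x, away from the robot), 78 mm wide (y), rim 4 mm thick; floor 70 mm wide, 4 mm above the origin, rim 12 mm. Origin: centre of underside. The three rows lie side by side 100 mm apart on a wooden board, in any order; one large can already stands in it, about 75 mm beyond its centre; the half nearer the robot is free.
- stock_large: the large can (60 x 60 x 66 mm) already standing mouth down in its row; loose. Origin: centre of its lower end, z up. To be left alone.
- row_medium: row for the medium cans: fixed grey tray 228 mm long (x, away from the robot), 64 mm wide (y), rim 4 mm thick; floor 56 mm wide, 4 mm above the origin, rim 12 mm. Origin: centre of underside. The three rows lie side by side 100 mm apart on a wooden board, in any order; one medium can already stands in it, about 75 mm beyond its centre; the half nearer the robot is free.
- stock_medium: the medium can (46 x 46 x 78 mm) already standing mouth down in its row; loose. Origin: centre of its lower end, z up. To be left alone.
- row_small: row for the small cans: fixed grey tray 228 mm long (x, away from the robot), 52 mm wide (y), rim 4 mm thick; floor 44 mm wide, 4 mm above the origin, rim 12 mm. Origin: centre of underside. The three rows lie side by side 100 mm apart on a wooden board, in any order; one small can already stands in it, about 75 mm beyond its centre; the half nearer the robot is free.
- stock_small: the small can (34 x 34 x 90 mm) already standing mouth down in its row; loose. Origin: centre of its lower end, z up. To be left alone.
- driver: screwdriver lying on the bench beyond the work, orange handle, about 200 mm long. To be left alone.
- meter: yellow hand multimeter lying on the bench, 160 x 80 x 36 mm, origin centre of its underside. To be left alone.
- spool: black solder spool standing on its flange, 60 mm across, 40 mm high, origin centre of its underside. To be left alone.
Mind the look-alikes: they are no part of the job. Leave any red look-alike of the can_medium alone. What is shaped like the can_large but pink is not meant.

How it is judged:
On the way:
1. the medium can lies on its side on the bench, out of the large can, let go ((x of can_medium in the frame of can_large above 0.07 m or x of can_medium in the frame of can_large below -0.07 m or y of can_medium in the frame of can_large above 0.053 m or y of can_medium in the frame of can_large below -0.053 m or z of can_medium in the frame of can_large above 0.053 m or z of can_medium in the frame of can_large below -0.053 m) and angle between can_medium's own x axis and vertical between 1.4 and 1.74 rad and height (world z) of can_medium below 0.04 m and contact force between the fingers and can_medium below 0.1 N and linear speed of can_medium below 0.05 m/s), for 0.2 s.
At the end, for the whole second after the job is handed in: Each can (large and medium) stands mouth down (within about 5 degrees) on the floor of the row of its own size, its middle within 9 mm of the row's centre line and in the near half (from 95 mm before to 20 mm beyond the row's centre), at rest and let go (angle between each of can_large, can_medium's own x axis and vertical above 3.05 rad and x of can_large in the frame of row_large between -0.095 and 0.02 m and y of can_large in the frame of row_large between -0.009 and 0.009 m and z of can_large in the frame of row_large between 0.033 and 0.041 m and linear speed of each of can_large, can_medium below 0.02 m/s and contact force between the fingers and can_large below 0.1 N and x of can_medium in the frame of row_medium between -0.095 and 0.02 m and y of can_medium in the frame of row_medium between -0.009 and 0.009 m and z of can_medium in the frame of row_medium between 0.039 and 0.047 m and contact force between the fingers and can_medium below 0.1 N); the robot touches nothing.
It fails at once if a can already standing in a row is shifted by more than 20 mm (distance of any of stock_large, stock_medium, stock_small from where it was at the start of the episode above 0.02 m).
It fails at once if the screwdriver, the multimeter or the solder spool is shifted by more than 30 mm (distance of any of driver, meter, spool from where it was at the start of the episode above 0.03 m).
It fails at once if one of the two cans is dropped (let go and falling from more than about 1 cm) ((contact force between the fingers and can_large below 0.1 N and linear speed of can_large above 0.5 m/s) or (contact force between the fingers and can_medium below 0.1 N and linear speed of can_medium above 0.5 m/s)).
It also fails if it takes over 72 s, if anything falls off the work surface, if the arm or the gripper's body presses on something with over 40 N, if the wrist force passes 120 N, or if a joint passes its speed limit or range.

### The arm

A 6-joint arm with a two-finger parallel gripper is mounted at the origin on the work surface. World frame = base frame: x ahead of the robot, y to its left, z up, the work surface at z = 0. Lengths are in m, angles in rad, forces in N, time in s.
With the tool pointing down it reaches from about 0.35 to 1 m from the base axis. Payload 7.1 kg.
Tool frame: the origin (TCP) lies between the finger pads; the fingertips stand 22 mm ahead of it and the grasp point (between the pads) lies 3 mm ahead of it; z points along the fingers, y is the line along which they close (so a half turn about z gives the same grasp; the last joint's range is limited). The gripper opens to 85 mm and grips with 20 to 120 N. Pads are 22 mm wide; open, the fingers measure 114 mm over their backs; the gripper's body (76 mm by 85 mm) begins 54 mm behind the grasp point. The pads swing forward as they close: fully open they stand 13 mm farther back than shut.
Start: joints at [1.102, 0.423, 1.63, -0, 1.089, -0.019], TCP at [0.272, 0.563, 0.253] pointing down, gripper open.
Joint ranges: [-3, 3], [-0.9, 2.11], [0.09, 2.58], [-1.31, 4.45], [0.11, 2.69], [-2.54, 2.54]. Speed limits (rad/s): [2.39, 2.39, 3.01, 3.14, 3.14, 3.14].

### API

Orientations are given as a rotation vector (axis times angle).
In Python, from rig import manip gives the robot as it stands. The module is installed in compiled form; this text tells all that it offers. Calls block until the motion is done:
- manip.move_to(position, orientation): joint-space move of the TCP to a pose.
- manip.servo_line(position, orientation=None, rate=0.15): straight line of the TCP; orientation=None keeps the orientation; rate is the mean speed in m/s.
- manip.set_joints(angles): joint-space move.
- manip.command_gripper(opening, f_grip=None): finger opening in m; f_grip is the grip in N (None keeps the last); returns when the fingers have stopped.
- manip.hold(seconds).
- manip.solve_ik(position, orientation): joint angles nearest the present ones, or None.
- manip.camera(name): name is "scene" or "top" or "wrist"; returns a dict with "image" (384x512x3 uint8, red, green, blue), "fx", "fy", "cx", "cy" (pixels), "k1" (the pictures are not rectified: a ray, as slopes to the right and down, at radius r is drawn at 1 + k1 r^2 times it, then the intrinsics apply), "cam_to_world" (4x4, takes a point from camera to world coordinates); the wrist camera has in their place "mount" (4x4, takes a point from camera to tool coordinates, whose origin is the TCP and whose axes are the flange's). Camera axes: x right, y down, z forward; pixel columns grow to the right and rows downward; lengths in m; the calibration is good to about 2 mm. A picture is of the moment at which its call begins: read the wrist's pose just before it. There is no depth.
A pose or a line that the arm cannot do raises manip.IKError and nothing moves.
- manip.sign_off(): hands the job in; it is judged then, once.
Readings, each from a call of its own:
- manip.get_time(): time.
- manip.get_joint_positions(): joint angles.
- manip.get_joint_vel(): joint speeds.
- manip.get_tau(): joint torques, N m.
- manip.get_position(): TCP position.
- manip.get_ee_rot(): TCP orientation.
- manip.get_contact_force(): force on the tool from outside, world axes, zero at the start.
- manip.get_torque(): the same for the moment, N m.
- manip.get_width(): finger opening in m.
- manip.get_grip_force(): force on a finger pad.
Only numpy, scipy, OpenCV 4.12 (cv2) and the standard library are available. Lean on these libraries where they do the work, as an engineer would, in place of code of your own. Each camera call takes 0.05 s, during which the arm holds its last target. There are 200 camera calls.

## Working session

There is one attempt and no reset: what is moved stays moved. The work goes in short steps, each a Python script; the robot and the scene stay as the last script left them, time stands still between calls to the robot, and variables do not carry over. Pictures are saved under pics/ and viewed, at most 12 in all, crops included, and the job is handed in when it is done.

```bash
mkdir -p pics; cat > h.py <<'E'
import numpy as np, cv2
from rig import manip
from scipy.spatial.transform import Rotation as R
def cam(n):
    p=np.array(manip.get_position());r=np.array(manip.get_ee_rot())
    c=manip.camera(n)
    if n=='wrist':
        T=np.eye(4);T[:3,:3]=R.from_rotvec(r).as_matrix();T[:3,3]=p
        c['cam_to_world']=T@np.array(c['mount'])
    return c
def save(c,f,box=None,s=1):
    im=c['image']
    if box: im=im[box[1]:box[3],box[0]:box[2]]
    if s!=1: im=cv2.resize(im,None,fx=s,fy=s,interpolation=cv2.INTER_CUBIC)
    cv2.imwrite('pics/'+f,im[:,:,::-1])
def ray(c,uv):
    uv=np.atleast_2d(np.array(uv,float))
    K=np.array([[c['fx'],0,c['cx']],[0,c['fy'],c['cy']],[0,0,1.]])
    n=cv2.undistortPoints(uv[:,None],K,np.array([c['k1'],0,0,0.]))[:,0]
    T=np.array(c['cam_to_world'])
    return T[:3,3],np.c_[n,np.ones(len(n))]@T[:3,:3].T
def onz(c,uv,z):
    o,d=ray(c,uv); return o+d*((z-o[2])/d[:,2])[:,None]
def proj(c,P):
    T=np.linalg.inv(np.array(c['cam_to_world']));P=np.atleast_2d(P)@T[:3,:3].T+T[:3,3]
    n=P[:,:2]/P[:,2:];n=n*(1+c['k1']*(n**2).sum(1))[:,None]
    return n*[c['fx'],c['fy']]+[c['cx'],c['cy']]
E
python3 - <<'E'
from h import *
for n in('top','scene'):
    c=cam(n);np.save(n,c,allow_pickle=True);save(c,n+'0.png',s=1.5)
    print(n,c['fx'],c['cx'],c['cy'],c['k1'],np.round(c['cam_to_world'],3))
print(manip.get_time(),manip.get_ee_rot())
E
```

```text
top 441.0185415831473 255.43304390374124 192.51252057068749 -0.17369724710067985 [[-0.006 -0.993  0.115  0.444]
 [-1.     0.009  0.022  0.091]
 [-0.023 -0.114 -0.993  1.314]
 [ 0.     0.     0.     1.   ]]
scene 457.85380584475 251.48918017583674 190.3144323731734 0.02669948625732109 [[-0.412  0.761 -0.501  1.199]
 [ 0.911  0.34  -0.233  0.398]
 [-0.007 -0.553 -0.833  1.022]
 [ 0.     0.     0.     1.   ]]
0.1 [-7.00561503e-01 -3.06214661e+00  2.11180129e-03]
```

View pics/top0.png

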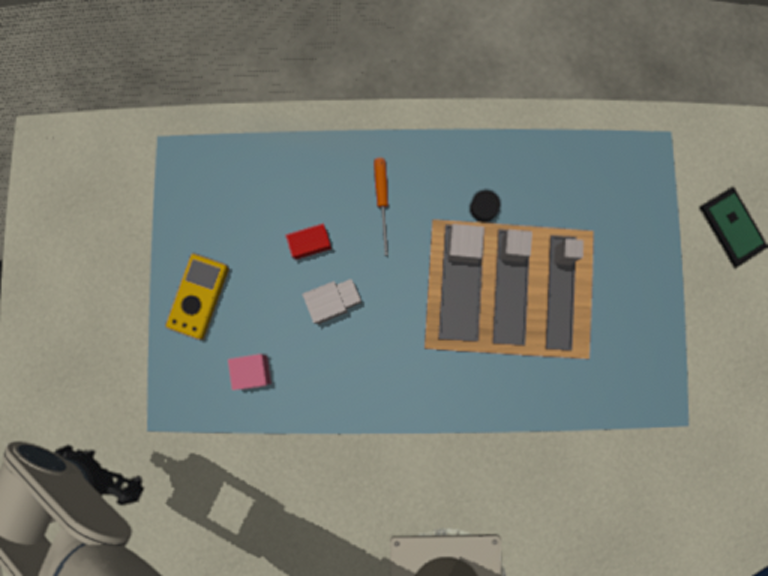

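View pics/scene0.png

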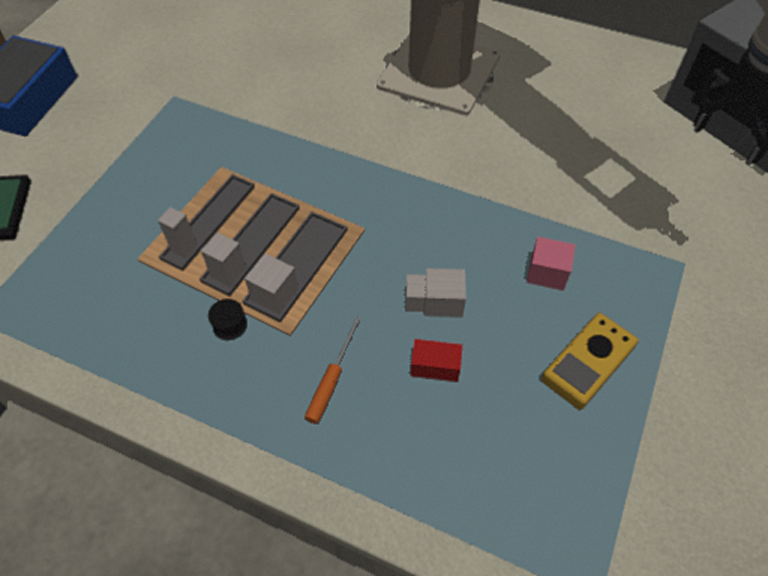

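The top view (at 1.5x) shows three candidates:
- The grey nested pair is at (325,302)/(348,293). It fits the job: aluminium, two sizes, with the mouth end to the right.
- The red look-alike is at (309,241) and is not wanted.
- The pink look-alike is at (249,372) and is not wanted.

The rows, left to right, are large (460,290), medium (510,290) and small (560,290), judged by tray width and stock size. Next I'll move the wrist camera over the nest to confirm it enlarged, and over the rows.

```bash
python3 - <<'E'
from h import *
t=np.load('top.npy',allow_pickle=True).item()
s=np.load('scene.npy',allow_pickle=True).item()
print('nest',onz(t,np.array([[325,302],[348,293]])/1.5,.06).round(3))
tr=[(447,225),(484,225),(443,337),(478,341),(496,343),(525,345),(548,347),(571,349)]
print('tray',onz(t,np.array(tr)/1.5,.02).round(3))
nest=onz(t,np.array([[332,300]])/1.5,.06)[0]; row=onz(t,np.array([[490,290]])/1.5,.02)[0]
w=manip.camera('wrist');M=np.array(w['mount']);print(M.round(3),w['fx'],w['k1'])
a=np.arctan2(1,0)
# tool down, choose yaw so the camera is on the robot-near side ; camera point over target
for nm,P,yaws,h in(('nest',nest,(0,),.30),('row',row,(0,),.36)):
    for yaw in (0,np.pi/2,-np.pi/2,np.pi):
        Rm=(R.from_euler('z',yaw)*R.from_euler('x',np.pi)).as_matrix()
        ax=Rm@M[:3,2]; off=Rm@M[:3,3]
        for hh in(h,h-.05):
            tcp=np.array([P[0],P[1],.03])-ax*((hh+off[2]-.03)/-ax[2])*1.0-off; tcp[2]=hh
            q=manip.solve_ik(tcp,R.from_matrix(Rm).as_rotvec())
            print(nm,round(yaw,2),hh,tcp.round(3),None if q is None else np.round(q,2))
E
```

```text
nest [[0.565 0.23  0.06 ]
 [0.581 0.186 0.06 ]]
tray [[ 0.72  -0.008  0.02 ]
 [ 0.72  -0.082  0.02 ]
 [ 0.498  0.004  0.02 ]
 [ 0.489 -0.065  0.02 ]
 [ 0.485 -0.1    0.02 ]
 [ 0.48  -0.157  0.02 ]
 [ 0.476 -0.203  0.02 ]
 [ 0.471 -0.249  0.02 ]]
[[-0.001 -0.966 -0.258  0.065]
 [ 1.    -0.001  0.    -0.   ]
 [-0.    -0.258  0.966 -0.121]
 [ 0.     0.     0.     1.   ]] 344.2868992032426 -0.0572221855695421
nest 0 0.3 [0.608 0.217 0.3  ] [ 0.32  0.41  1.54 -0.    1.19  1.89]
nest 0 0.25 [0.595 0.217 0.25 ] [ 0.33  0.44  1.61 -0.    1.09  1.9 ]
nest 1.57 0.3 [0.568 0.257 0.3  ] [0.41 0.37 1.59 0.   1.18 0.41]
nest 1.57 0.25 [0.568 0.244 0.25 ] [0.39 0.42 1.65 0.   1.08 0.39]
nest -1.57 0.3 [0.568 0.177 0.3  ] None
nest -1.57 0.25 [0.568 0.19  0.25 ] None
nest 3.14 0.3 [0.528 0.217 0.3  ] [ 0.37  0.29  1.71  0.    1.14 -1.2 ]
nest 3.14 0.25 [0.542 0.217 0.25 ] [ 0.36  0.37  1.73  0.    1.05 -1.21]
row 0 0.36 [ 0.645 -0.091  0.36 ] [-0.16  0.37  1.46 -0.    1.31  1.41]
row 0 0.31 [ 0.632 -0.091  0.31 ] [-0.16  0.39  1.55 -0.    1.21  1.41]
row 1.57 0.36 [ 0.589 -0.035  0.36 ] [-0.08  0.27  1.6   0.    1.27 -0.08]
row 1.57 0.31 [ 0.589 -0.048  0.31 ] [-0.1   0.31  1.65  0.    1.17 -0.1 ]
row -1.57 0.36 [ 0.589 -0.147  0.36 ] None
row -1.57 0.31 [ 0.589 -0.133  0.31 ] None
row 3.14 0.36 [ 0.533 -0.091  0.36 ] [-0.19  0.19  1.7   0.    1.25 -1.76]
row 3.14 0.31 [ 0.547 -0.091  0.31 ] [-0.19  0.26  1.73  0.    1.15 -1.76]
```

```bash
python3 - <<'E'
from h import *
o=(R.from_euler('z',np.pi/2)*R.from_euler('x',np.pi)).as_rotvec()
manip.move_to([.568,.24,.25],o); manip.hold(.2)
c=cam('wrist');np.save('wn',c,allow_pickle=True);print(manip.get_time())
p=proj(c,[[.568,.217,.05]])[0].round();print(p)
im=c['image'];save(c,'wn.png',s=1.5)
E
```

```text
2.0083
[256. 189.]
```

View pics/wn.png

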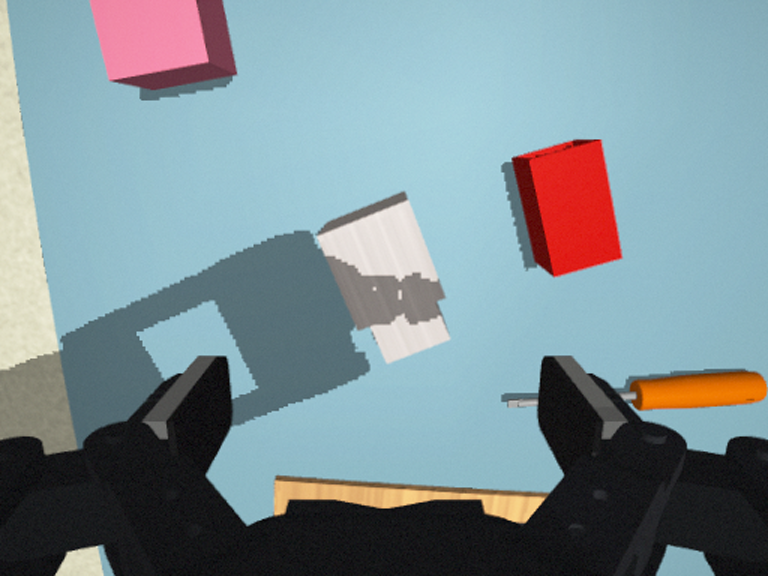

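The crop confirms the grey nested pair. The large can's top face has corners near (317,236), (407,200), (444,296) and (357,330). The medium can's mouth edge runs from (389,364) to (450,339). Red and pink stand apart.

```bash
python3 - <<'E'
from h import *
c=np.load('wn.npy',allow_pickle=True).item()
L=onz(c,np.array([[317,236],[407,200],[444,296],[357,330]])/1.5,.06)
m=onz(c,np.array([[389,364],[450,339]])/1.5,.049)
print(L.round(4),m.round(4))
print('edges',[np.linalg.norm(L[i]-L[(i+1)%4]).round(4) for i in range(4)],np.linalg.norm(m[0]-m[1]))
d=(L[2]+L[3]-L[0]-L[1]);d/=np.linalg.norm(d); print('ang long',np.degrees(np.arctan2(d[1],d[0])))
for e in(L[1]-L[0],m[1]-m[0]): print('cross',np.degrees(np.arctan2(e[1],e[0]))-90)
C=L.mean(0);me=m.mean(0);print('C',C,'mouth end',me,'along',(me-C)@d,'lat',(me-C)@[-d[1],d[0],0])
# IK trials: tilted take of the large at its place; final tilted place
def ori(cl,tz): 
    y=np.array(cl)/np.linalg.norm(cl);z=np.array(tz)/np.linalg.norm(tz);return R.from_matrix(np.c_[np.cross(y,z),y,z]).as_rotvec()
up=np.array([0,0,1.]);n=np.cross(up,d)
for a in(20,30,45,55):
    a_=np.radians(a);tz=np.sin(a_)*d-np.cos(a_)*up
    for sg in(1,-1):
        q=manip.solve_ik(C-d*.017-[0,0,.027]-.003*tz-d*0,ori(sg*n,tz))
        print(a,'take',sg,None if q is None else np.round(q,2))
        for dd in((1,0,0),(0,-1,0)):
            D=np.array(dd,float);tf=np.cos(a_)*D-np.sin(a_)*up
            q=manip.solve_ik(np.array([.56,-.05,.075])-.003*tf,ori(sg*np.cross(up,-D),tf))
            print('   final',dd,None if q is None else np.round(q,2))
E
```

```text
[[0.5272 0.2499 0.06  ]
 [0.5819 0.2718 0.06  ]
 [0.6059 0.2117 0.06  ]
 [0.5508 0.1889 0.06  ]] [[0.5716 0.1603 0.049 ]
 [0.6122 0.1784 0.049 ]]
edges [np.float64(0.0589), np.float64(0.0647), np.float64(0.0596), np.float64(0.0654)] 0.044494363186008974
ang long -68.48947472548105
cross -68.15098824323363
cross -65.99414005355764
C [0.56643747 0.23055886 0.06      ] mouth end [0.59187465 0.16934849 0.049     ] along 0.06627419390371252 lat 0.00122134471976814
20 take 1 [ 0.55  0.75  1.72 -0.49  0.8   0.54]
   final (1, 0, 0) [-0.21  0.96  2.36  2.94  1.4  -1.61]
   final (0, -1, 0) [ 0.35  0.95  1.74 -1.11  1.4  -2.  ]
20 take -1 None
   final (1, 0, 0) [-0.21  0.96  2.36  2.94  1.4   1.53]
   final (0, -1, 0) [ 0.35  0.95  1.74 -1.11  1.4   1.14]
30 take 1 [ 0.62  0.79  1.7  -0.66  0.91  0.73]
   final (1, 0, 0) [-0.19  0.81  2.35  2.95  1.07 -1.58]
   final (0, -1, 0) [ 0.31  0.86  1.78 -1.05  1.26 -2.07]
30 take -1 [ 0.62  0.79  1.7  -0.66  0.91 -2.42]
   final (1, 0, 0) [-0.19  0.81  2.35  2.95  1.07  1.57]
   final (0, -1, 0) [ 0.31  0.86  1.78 -1.05  1.26  1.07]
45 take 1 [ 0.71  0.88  1.65 -0.84  1.11  0.91]
   final (1, 0, 0) [-0.17  0.64  2.29  2.92  0.57 -1.5 ]
   final (0, -1, 0) [ 0.24  0.75  1.82 -0.92  1.04 -2.22]
45 take -1 [ 0.71  0.88  1.65 -0.84  1.11 -2.23]
   final (1, 0, 0) [-0.17  0.64  2.29  2.92  0.57  1.64]
   final (0, -1, 0) [ 0.24  0.75  1.82 -0.92  1.04  0.92]
55 take 1 [ 0.75  0.95  1.6  -0.93  1.26  1.  ]
   final (1, 0, 0) [-0.15  0.57  2.21  2.79  0.26 -1.36]
   final (0, -1, 0) [ 0.18  0.69  1.85 -0.8   0.91 -2.37]
55 take -1 [ 0.75  0.95  1.6  -0.93  1.26 -2.15]
   final (1, 0, 0) [-0.15  0.57  2.21  2.79  0.26  1.78]
   final (0, -1, 0) [ 0.18  0.69  1.85 -0.8   0.91  0.78]
```

```bash
cat >> h.py <<'E'
up=np.array([0,0,1.])
def ori(cl,tz):
    y=np.array(cl,float)/np.linalg.norm(cl);z=np.array(tz,float)/np.linalg.norm(tz)
    return R.from_matrix(np.c_[np.cross(y,z),y,z]).as_rotvec()
def st(*a): print(*a,'t',round(manip.get_time(),2),'p',np.round(manip.get_position(),4),'w',round(manip.get_width(),4),'g',round(manip.get_grip_force(),1),'f',np.round(manip.get_contact_force(),1))
E
python3 - <<'E'
from h import *
d=np.array([.3667,-.9303,0]);n=np.cross(up,d)
o=ori(n,-up); e=np.array([.5919,.1693,0]); g=e-.013*d
line=manip.servo_line
manip.move_to([g[0],g[1],.11],o); line([g[0],g[1],.030],rate=.15); st('down')
manip.command_gripper(.03,40); st('grip')
if manip.get_width()>.04:
    line([g[0],g[1],.034],rate=.05)
    p=g+.054*d; line([p[0],p[1],.034],rate=.08); st('pulled')
    line([p[0],p[1],.125],rate=.2)
    save(cam('scene'),'s1.png',(200,100,480,330),2)
E
```

```text
down t 3.35 p [0.5879 0.1819 0.031 ] w 0.0853 g 0.0 f [ 0.3  0.6 -0.2]
grip t 3.79 p [0.5876 0.1815 0.031 ] w 0.0463 g 39.7 f [-0.1 -0.7  5.8]
pulled t 4.87 p [0.6068 0.1311 0.0339] w 0.0462 g 40.7 f [-0.   0.5 -0.4]
```

View pics/s1.png

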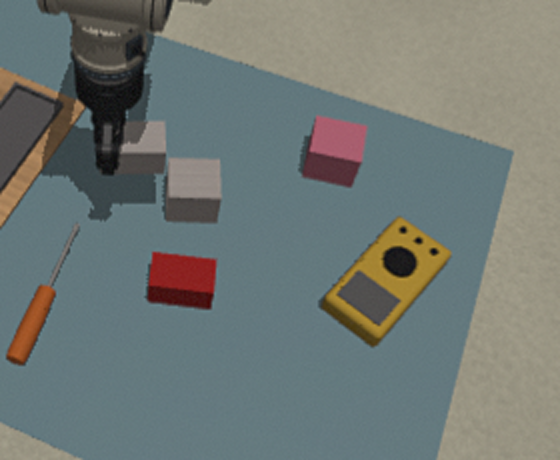

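The medium can is out and held at (140,145) in the crop. The large can stayed at (192,190). Now I'll lay the medium can down, let go, and look at the rows.

```bash
python3 - <<'E'
from h import *
line=manip.servo_line
o=ori([1,0,0],-up)
manip.move_to([.445,.114,.125],o); line([.445,.114,.035],rate=.15); line([.445,.114,.0285],rate=.03); st('low')
manip.command_gripper(.05); manip.hold(.1); manip.command_gripper(.085); manip.hold(.3); st('rel')
line([.445,.114,.13],rate=.25)
manip.move_to([.589,-.06,.31],o); manip.hold(.2)
c=cam('wrist');np.save('wr',c,allow_pickle=True);save(c,'wr.png',s=1.5)
t=cam('top');np.save('t2',t,allow_pickle=True)
s=cam('scene');np.save('s2',s,allow_pickle=True);save(s,'s2.png',(80,90,330,290),3)
st('end')
E
```

```text
low t 7.33 p [0.4451 0.114  0.0287] w 0.0463 g 40.8 f [ 0.1 -0.8 -1.4]
rel t 8.39 p [0.445  0.114  0.0285] w 0.0852 g 0.0 f [-0.6 -0.4  0.5]
end t 10.42 p [ 0.5888 -0.0594  0.3096] w 0.085 g 0.0 f [-0.6 -0.5 -0.3]
```

View pics/wr.png

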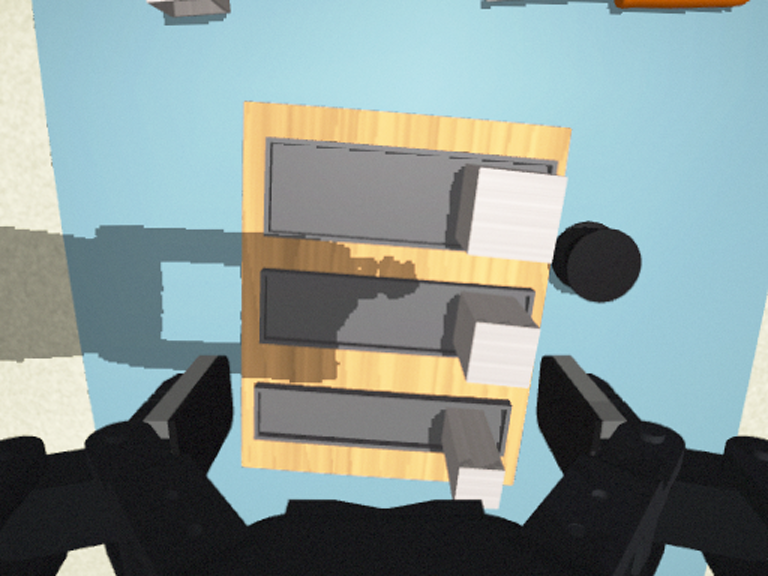

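View pics/s2.png

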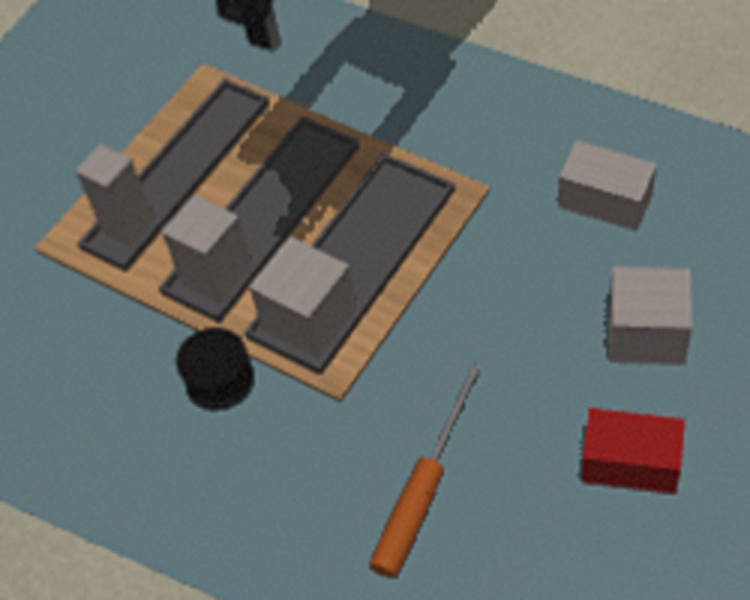

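The rows are seen with large at top, medium in the middle and small at the bottom. Near tray corners are (267,138)/(265,234), (263,270)/(261,343) and (257,383)/(256,441). In the scene crop, the medium can lies freely at (607,180) and the large can at (650,310).

```bash
python3 - <<'E'
from h import *
w,s,t=[np.load(f+'.npy',allow_pickle=True).item() for f in('wr','s2','t2')]
def tri(c1,a,c2,b):
    o1,d1=ray(c1,a);o2,d2=ray(c2,b);out=[]
    for u,v in zip(d1,d2):
        k=np.linalg.lstsq(np.c_[u,-v],o2-o1,rcond=None)[0];p,q=o1+k[0]*u,o2+k[1]*v;out.append([*((p+q)/2),np.linalg.norm(p-q)])
    return np.array(out)
S=lambda a:np.array(a)/3+[80,90]
W=lambda a:np.array(a)/1.5
A=tri(w,W([[480,167],[567,178],[550,262],[470,250]]),s,S([[303,315],[250,288],[297,240],[350,265]]))
print('stockL top',A.round(4),A.mean(0))
A=tri(w,W([[473,322],[539,328],[530,386],[463,378]]),s,S([[210,251],[165,230],[195,198],[238,215]]))
print('stockM top',A.round(4),A.mean(0))
tr=dict(L=[[267,138],[265,234]],M=[[263,270],[261,343]],Sm=[[257,383],[256,441]])
B=tri(w,W([[267,138],[265,234],[263,270],[261,343]]),s,S([[454,187],[386,157],[358,146],[302,119]]));print('tray near corners',B.round(4))
for z in(.012,.02,.027,.034):
    L=onz(w,W([[267,138],[265,234],[558,160]]),z);M=onz(w,W([[263,270],[261,343],[535,290]]),z)
    print(z,[np.linalg.norm(a).round(4) for a in(L[0]-L[1],L[2]-L[0],M[0]-M[1],M[2]-M[0])],'L',L[:2].mean(0).round(4),'M',M[:2].mean(0).round(4),
     'yaw',[np.degrees(np.arctan2(*(X[2]-X[0])[1::-1])).round(2) for X in(L,M)])
for nm,P,z in(('med',[[577,142],[657,163],[640,200],[560,180]],.046),('large',[[612,268],[690,268],[692,320],[610,318]],.06)):
    Q=onz(s,S(P),z);print(nm,Q.round(4),Q.mean(0).round(4),[np.linalg.norm(Q[i]-Q[(i+1)%4]).round(3) for i in range(4)])
# top view: bright low-saturation blobs
im=t['image'];hsv=cv2.cvtColor(im,cv2.COLOR_RGB2HSV);m=((hsv[...,1]<40)&(hsv[...,2]>110)).astype(np.uint8)
cs,_=cv2.findContours(m,cv2.RETR_EXTERNAL,cv2.CHAIN_APPROX_NONE)
for k in cs:
    if 150<cv2.contourArea(k)<3000:
        c0=k[:,0].mean(0)
        if 180<c0[0]<260 and 150<c0[1]<270:
            for z in(.046,.06):
                r=cv2.minAreaRect((onz(t,k[:,0],z)[:,:2]*1000).astype(np.float32));print(c0.round(),z,np.round(r[0],1),np.round(r[1],1),round(r[2],1))
E
```

```text
stockL top [[ 0.6735 -0.0295  0.0145  0.0373]
 [ 0.7146 -0.0361  0.1041  0.0463]
 [ 0.6822 -0.0492  0.1321  0.0281]
 [ 0.6436 -0.0456  0.0534  0.0542]] [ 0.678465   -0.04010201  0.07601065  0.04148074]
stockM top [[ 0.663  -0.143   0.0291  0.0105]
 [ 0.6995 -0.1338  0.1029  0.0352]
 [ 0.6789 -0.1358  0.1356  0.0115]
 [ 0.644  -0.1418  0.0792  0.0397]] [ 0.67136573 -0.13858804  0.08672465  0.02423168]
tray near corners [[ 0.4948  0.0093  0.0074  0.0007]
 [ 0.4882 -0.0672  0.0062  0.003 ]
 [ 0.4841 -0.0994  0.0026  0.0021]
 [ 0.4796 -0.1634  0.0078  0.0035]]
0.012 [np.float64(0.0767), np.float64(0.231), np.float64(0.0657), np.float64(0.2296)] L [ 0.4932 -0.0293  0.012 ] M [ 0.484  -0.1307  0.012 ] yaw [np.float64(-4.08), np.float64(-4.27)]
0.02 [np.float64(0.0752), np.float64(0.2266), np.float64(0.0644), np.float64(0.2252)] L [ 0.495  -0.0286  0.02  ] M [ 0.486  -0.1281  0.02  ] yaw [np.float64(-4.08), np.float64(-4.27)]
0.027 [np.float64(0.074), np.float64(0.2228), np.float64(0.0633), np.float64(0.2214)] L [ 0.4966 -0.028   0.027 ] M [ 0.4878 -0.1258  0.027 ] yaw [np.float64(-4.08), np.float64(-4.27)]
0.034 [np.float64(0.0727), np.float64(0.2189), np.float64(0.0622), np.float64(0.2175)] L [ 0.4982 -0.0274  0.034 ] M [ 0.4895 -0.1235  0.034 ] yaw [np.float64(-4.08), np.float64(-4.27)]
med [[0.4276 0.1051 0.046 ]
 [0.4208 0.1814 0.046 ]
 [0.4668 0.1829 0.046 ]
 [0.475  0.1085 0.046 ]] [0.4475 0.1445 0.046 ] [np.float64(0.077), np.float64(0.046), np.float64(0.075), np.float64(0.048)]
large [[0.5552 0.191  0.06  ]
 [0.5281 0.2516 0.06  ]
 [0.5769 0.2715 0.06  ]
 [0.6029 0.2086 0.06  ]] [0.5658 0.2307 0.06  ] [np.float64(0.066), np.float64(0.053), np.float64(0.068), np.float64(0.051)]
[247. 243.] 0.046 [444.3 145.2] [48.3 80.2] 3.5
[247. 243.] 0.06 [444.3 144.6] [47.8 79.4] 3.5
[215. 201.] 0.046 [568.2 235.2] [63.5 70.8] 22.0
[215. 201.] 0.06 [566.8 233.6] [62.8 70. ] 22.0
```

```bash
python3 - <<'E'
from h import *
w,s,t=[np.load(f+'.npy',allow_pickle=True).item() for f in('wr','s2','t2')]
def tri(c1,a,c2,b):
    o1,d1=ray(c1,a);o2,d2=ray(c2,b);out=[]
    for u,v in zip(d1,d2):
        k=np.linalg.lstsq(np.c_[u,-v],o2-o1,rcond=None)[0];p,q=o1+k[0]*u,o2+k[1]*v;out.append([*((p+q)/2),np.linalg.norm(p-q)])
    return np.array(out)
S=lambda a:np.array(a)/3+[80,90]
W=lambda a:np.array(a)/1.5
for nm,a,b in(('L',[[480,167],[567,178],[550,262],[470,250]],[[350,265],[303,315],[250,288],[297,240]]),('M',[[473,322],[539,328],[530,386],[463,378]],[[238,215],[210,251],[165,230],[195,198]])):
    A=tri(w,W(a),s,S(b));print(nm,A.round(4),A.mean(0).round(4))
# lower tray corners from wrist: far ends, cross widths, at rim z=.016, + axis fit check
z=.016
X=onz(w,W([[267,138],[265,234],[558,160],[263,270],[261,343],[257,383],[256,441]]),z)
u=np.array([np.cos(np.radians(-4.15)),np.sin(np.radians(-4.15)),0]);v=np.cross(up,u)
for nm,i,j in(('L',0,1),('M',3,4),('S',5,6)):
    m=(X[i]+X[j])/2;print(nm,m.round(4),'width',abs((X[i]-X[j])@v).round(4),'lat',(m@v).round(4),'lon',(m@u).round(4),'centre',(m+.114*u).round(4))
d=np.array([.06,-.998,0]);d/=np.linalg.norm(d);n=np.cross(up,d)
for a in(30,45):
    a_=np.radians(a);tz=np.sin(a_)*d-np.cos(a_)*up
    for sg in(1,-1):
        q=manip.solve_ik(np.array([.4455,.1445,.03])-d*.023-.003*tz,ori(sg*n,tz))
        D=-v;tf=np.cos(a_)*D-np.sin(a_)*up
        f=manip.solve_ik(np.array([.54,-.135,.08])-.003*tf,ori(sg*np.cross(up,-D),tf))
        f2=manip.solve_ik(np.array([.54,-.135,.16])-.003*tf,ori(sg*np.cross(up,-D),tf))
        print(a,sg,*[None if k is None else np.round(k,2) for k in(q,f,f2)])
E
```

```text
L [[ 0.6526 -0.0095  0.0746  0.0022]
 [ 0.7129 -0.0183  0.0764  0.002 ]
 [ 0.7061 -0.0756  0.073   0.0023]
 [ 0.6477 -0.0653  0.074   0.0055]] [ 0.6798 -0.0422  0.0745  0.003 ]
M [[ 0.6511 -0.1168  0.0851  0.0015]
 [ 0.6963 -0.1177  0.0905  0.0047]
 [ 0.6934 -0.1623  0.0916  0.0035]
 [ 0.6469 -0.1632  0.0793  0.001 ]] [ 0.6719 -0.14    0.0866  0.0027]
L [ 0.4941 -0.029   0.016 ] width 0.076 lat 0.0069 lon 0.4949 centre [ 0.6078 -0.0372  0.016 ]
M [ 0.485  -0.1294  0.016 ] width 0.0651 lat -0.094 lon 0.4931 centre [ 0.5987 -0.1377  0.016 ]
S [ 0.4736 -0.229   0.016 ] width 0.0587 lat -0.1941 lon 0.4889 centre [ 0.5873 -0.2372  0.016 ]
30 1 [ 0.59  0.72  1.93 -0.59  0.88  1.01] [ 0.17  0.84  1.84 -1.12  1.21 -2.06] [ 0.17  0.69  1.85 -1.08  1.27 -2.18]
30 -1 [ 0.59  0.72  1.93 -0.59  0.88 -2.14] [ 0.17  0.84  1.84 -1.12  1.21  1.08] [ 0.17  0.69  1.85 -1.08  1.27  0.96]
45 1 [ 0.68  0.82  1.84 -0.69  1.12  1.14] [ 0.09  0.72  1.87 -0.98  1.   -2.23] [ 0.09  0.58  1.87 -0.91  1.08 -2.36]
45 -1 [ 0.68  0.82  1.84 -0.69  1.12 -2.  ] [ 0.09  0.72  1.87 -0.98  1.    0.92] [ 0.09  0.58  1.87 -0.91  1.08  0.78]
```

```bash
cat >> h.py <<'E'
yw=np.radians(-4.15);u=np.array([np.cos(yw),np.sin(yw),0]);v=np.cross(up,u);FL=.0086
line=manip.servo_line
def grab(C,d,back,lift,f=40,sg=-1):
    d=np.array(d,float);d/=np.linalg.norm(d);a=np.radians(45);tz=(d-up)/2**.5
    o=ori(sg*np.cross(up,d),tz);p=np.array(C)-back*d+lift*up-.003*tz
    q=manip.solve_ik(p,o);assert q is not None
    manip.move_to(p+.09*up,o);line(p,rate=.15);st('at')
    manip.command_gripper(.03,f);manip.hold(.1);st('grip')
    line(p+.15*up,rate=.25)
def carry(lon,lat,half,back,lift,sg=-1):
    D=-v;tz=(D-up)/2**.5;o=ori(sg*np.cross(up,-D),tz)
    p=u*lon+v*lat+(FL+half+back)*up+lift*v-.003*tz
    manip.move_to(p+.09*up,o);return p
E
python3 - <<'E'
from h import *
grab([.4455,.1445,.023],[.06,-.998,0],.023,.006)
p=carry(.562,-.0931,.039,.023,.006); st('above')
c=cam('scene');save(c,'s3.png',(80,60,330,260),3)
E
```

```text
at t 12.89 p [0.4443 0.1695 0.0315] w 0.0851 g 0.0 f [-0.7  0.6  0.4]
grip t 13.43 p [0.4443 0.1698 0.0319] w 0.0457 g 41.0 f [0.5 2.1 6.6]
above t 16.67 p [ 0.5543 -0.1252  0.1625] w 0.0455 g 40.7 f [-0.  -0.3 -0.4]
```

View pics/s3.png

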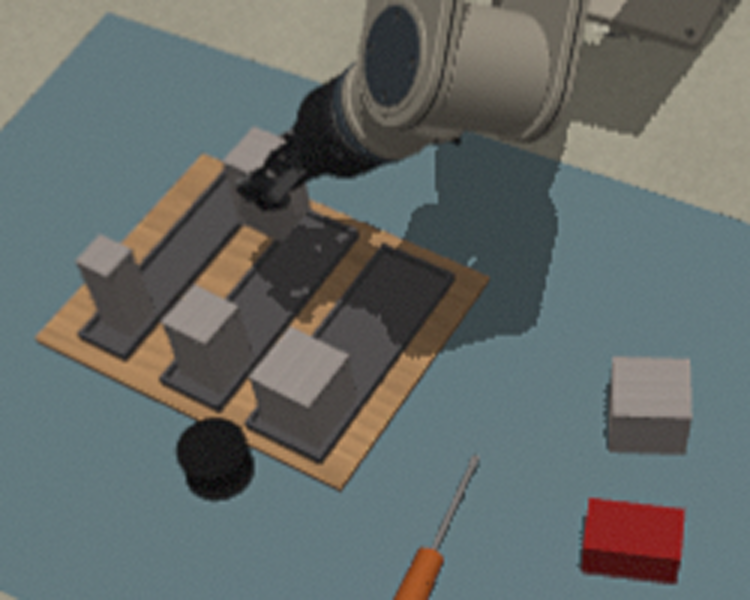

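The medium can hangs upright, mouth down, over the near half of the medium row, around (265,180). I'll lower it with the force watched.

```bash
cat >> h.py <<'E'
def setdown(p):
    tz=(-v-up)/2**.5
    line(p+.008*up,rate=.12);f0=manip.get_contact_force()[2]
    for k in range(12):
        line(p+(.007-.001*k)*up,rate=.02)
        f=manip.get_contact_force()[2]-f0
        if f>4: break
    st('touch %d %.1f'%(k,f))
    return tz
def letgo(w=.085):
    manip.command_gripper(w);manip.hold(.3);st('released')
E
python3 - <<'E'
from h import *
p=carry(.562,-.0931,.039,.023,.006)
tz=setdown(p)
letgo(.055);letgo()
q=np.array(manip.get_position());line(q-.09*tz,rate=.2);line(q-.09*tz+.05*up,rate=.25)
c=cam('scene');np.save('s4',c,allow_pickle=True);save(c,'s4.png',(80,60,330,260),3);np.save('t4',cam('top'),allow_pickle=True);st('end')
E
```

```text
touch 1 5.9 t 18.3 p [ 0.5546 -0.1255  0.0795] w 0.0456 g 41.3 f [-0.9  1.7  5.3]
released t 18.86 p [ 0.5544 -0.1254  0.0786] w 0.0549 g 0.0 f [-0.4  0.6 -0.2]
released t 19.57 p [ 0.5544 -0.1254  0.0787] w 0.0849 g 0.0 f [ 0.1 -0.4  0.1]
end t 20.62 p [ 0.5581 -0.0627  0.1912] w 0.0852 g 0.0 f [ 0.2 -0.4  0.1]
```

View pics/s4.png

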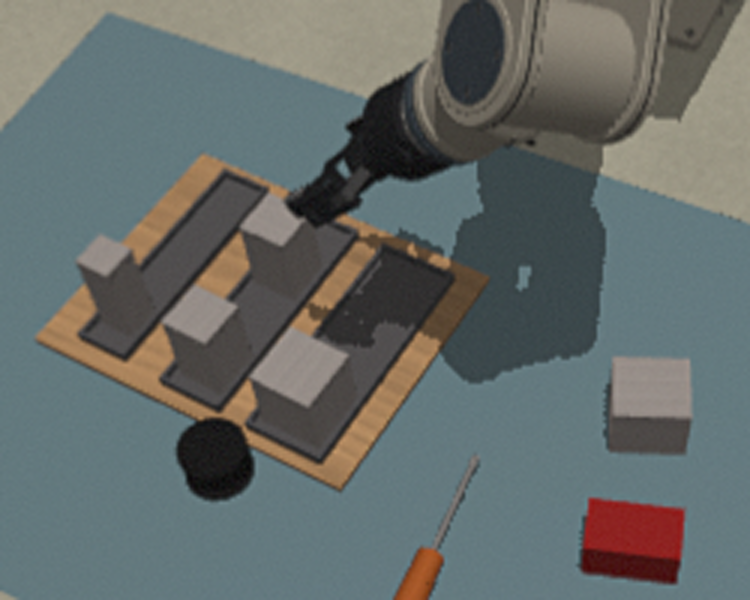

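The medium can stands at (280,240) in the crop, but it touched about 5 mm earlier than expected. I'll check numerically that it sits on the floor and not on the rim.

```bash
python3 - <<'E'
from h import *
s,t=[np.load(f+'.npy',allow_pickle=True).item() for f in('s4','t4')]
S=lambda a:np.array(a)/3+[80,60]
for nm,P in(('placed',[[265,197],[308,218],[285,245],[242,228]]),('stock',[[195,288],[238,305],[211,341],[165,320]])):
    for z in(.0866,.0916,.0946):
        Q=onz(s,S(P),z);print(nm,z,'lat',(Q@v).round(4),(Q@v).mean().round(4),'lon',(Q@u).round(4),[np.linalg.norm(Q[i]-Q[(i+1)%4]).round(4) for i in range(4)])
# top view: bright patches in board area -> top faces
im=t['image'];m=((im.astype(int).max(2)-im.min(2)<22)&(im.min(2)>120)).astype(np.uint8)
cs,_=cv2.findContours(m,cv2.RETR_EXTERNAL,cv2.CHAIN_APPROX_NONE)
for k in cs:
    c0=k[:,0].mean(0)
    if cv2.contourArea(k)>60 and 280<c0[0]<400 and 140<c0[1]<245:
        Q=onz(t,k[:,0],.0866);print(c0.round(),'lat',(Q@v).min().round(4),(Q@v).max().round(4),'lon',(Q@u).min().round(4),(Q@u).max().round(4))
save(t,'t4.png',(270,130,410,250),5)
E
```

```text
placed 0.0866 lat [-0.1162 -0.0685 -0.0692 -0.1137] -0.0919 lon [0.5464 0.5488 0.5845 0.5863] [np.float64(0.0478), np.float64(0.0357), np.float64(0.0445), np.float64(0.04)]
placed 0.0916 lat [-0.113  -0.0655 -0.0663 -0.1105] -0.0888 lon [0.5497 0.5521 0.5876 0.5894] [np.float64(0.0476), np.float64(0.0355), np.float64(0.0442), np.float64(0.0398)]
placed 0.0946 lat [-0.1111 -0.0638 -0.0645 -0.1086] -0.087 lon [0.5517 0.5541 0.5895 0.5912] [np.float64(0.0474), np.float64(0.0354), np.float64(0.0441), np.float64(0.0397)]
stock 0.0866 lat [-0.1108 -0.0677 -0.0659 -0.1129] -0.0893 lon [0.661  0.6586 0.7005 0.701 ] [np.float64(0.0431), np.float64(0.0419), np.float64(0.047), np.float64(0.04)]
stock 0.0916 lat [-0.1076 -0.0647 -0.063  -0.1097] -0.0863 lon [0.6637 0.6613 0.703  0.7035] [np.float64(0.0429), np.float64(0.0417), np.float64(0.0468), np.float64(0.0398)]
stock 0.0946 lat [-0.1057 -0.063  -0.0612 -0.1078] -0.0844 lon [0.6653 0.663  0.7045 0.705 ] [np.float64(0.0428), np.float64(0.0416), np.float64(0.0466), np.float64(0.0397)]
[344. 203.] lat -0.1126 -0.0684 lon 0.5406 0.5866
[382. 165.] lat -0.2089 -0.1791 lon 0.6609 0.6942
[346. 161.] lat -0.1103 -0.0667 lon 0.6589 0.7025
[311. 158.] lat -0.0192 0.039 lon 0.662 0.7057
```

View pics/t4.png

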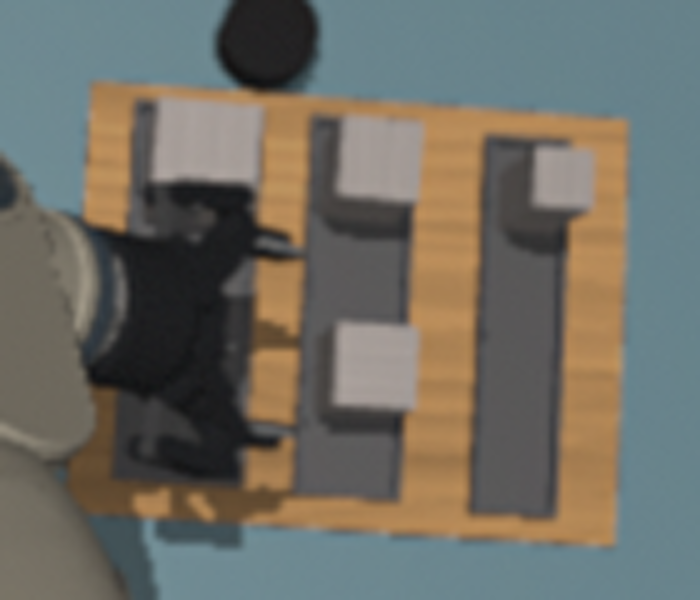

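The placed medium can is level with its stock neighbour: lateral −0.0905 against −0.0885 from the top view, same apparent size, and both views agree. So it stands on the floor, centred. The large can is next.

```bash
python3 - <<'E'
from h import *
grab([.5663,.2312,.030],[.3667,-.9303,0],.018,.003)
print(manip.get_width())
if manip.get_width()>.05:
    p=carry(.560,.0071,.033,.018,.003); st('above')
    c=cam('scene');save(c,'s5.png',(80,40,330,240),3)
E
```

```text
at t 23.98 p [0.5592 0.2501 0.0355] w 0.0852 g 0.0 f [ 0.2 -0.6 -0. ]
grip t 24.43 p [0.5595 0.2504 0.0363] w 0.0595 g 43.4 f [-1.7  1.2  6.4]
0.05962802778262867
above t 27.9 p [ 0.5594 -0.0281  0.1516] w 0.0594 g 43.1 f [ 0.3 -0.1 -0.6]
```

View pics/s5.png

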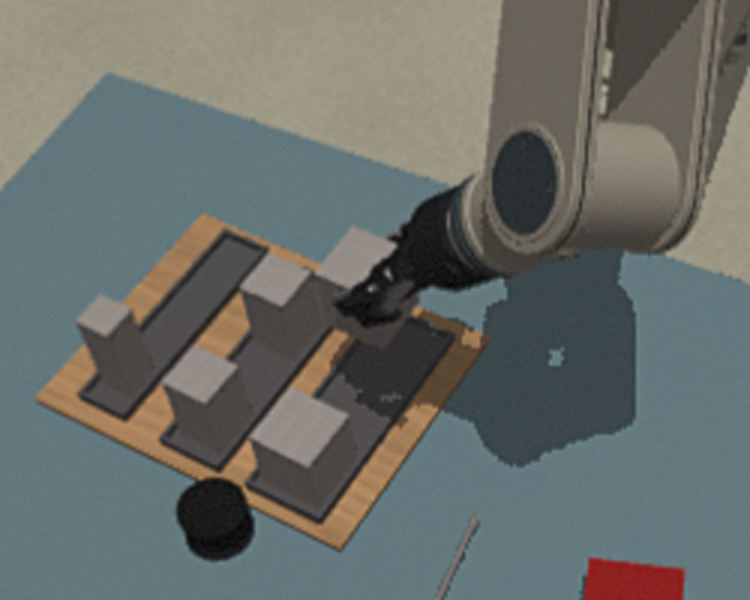

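The large can hangs upright over the near half of its row, around (365,280). I'll lower it.

```bash
python3 - <<'E'
from h import *
p=carry(.560,.0071,.033,.018,.003)
tz=setdown(p+.004*up)
if manip.get_contact_force()[2]<3: tz=setdown(p-.006*up)
letgo(.066);letgo()
q=np.array(manip.get_position());line(q-.09*tz,rate=.2);line(q-.09*tz+.12*up,rate=.25)
manip.move_to([.45,.3,.3],ori([1,0,0],-up))
s=cam('scene');t=cam('top');st('end')
save(t,'t6.png',(270,130,410,250),4)
a=cv2.imread('pics/t6.png');save(s,'x.png',(80,60,250,220),3);b=cv2.imread('pics/x.png')
b=cv2.resize(b,(int(b.shape[1]*.45),int(b.shape[0]*1)) if 0 else (240,226));cv2.imwrite('pics/f6.png',np.hstack([a,np.vstack([b,np.zeros((a.shape[0]-226,240,3),np.uint8)])]))
im=t['image'];m=((im.astype(int).max(2)-im.min(2)<22)&(im.min(2)>120)).astype(np.uint8)
cs,_=cv2.findContours(m,cv2.RETR_EXTERNAL,cv2.CHAIN_APPROX_NONE)
for k in cs:
    c0=k[:,0].mean(0)
    if cv2.contourArea(k)>60 and 280<c0[0]<400 and 140<c0[1]<245:
      for z in(.0746,.0866):
        Q=onz(t,k[:,0],z);print(c0.round(),z,'lat',(Q@v).min().round(4),(Q@v).max().round(4),'lon',(Q@u).min().round(4),(Q@u).max().round(4))
E
```

```text
touch 7 5.8 t 31.0 p [ 0.5595 -0.0283  0.0661] w 0.0596 g 43.4 f [-0.1  1.6  4.6]
released t 31.54 p [ 0.5594 -0.0284  0.0657] w 0.066 g 0.0 f [-0.6 -0.3  1. ]
released t 32.17 p [ 0.5594 -0.0283  0.0657] w 0.0847 g 0.0 f [ 0.5 -0.  -0. ]
end t 34.64 p [0.4501 0.2993 0.2989] w 0.0853 g 0.0 f [-0.2  0.3  0.4]
[344. 203.] 0.0746 lat -0.1149 -0.0703 lon 0.5416 0.588
[344. 203.] 0.0866 lat -0.1126 -0.0684 lon 0.5406 0.5866
[309. 202.] 0.0746 lat -0.0212 0.0382 lon 0.531 0.5911
[309. 202.] 0.0866 lat -0.0198 0.039 lon 0.5301 0.5897
[382. 165.] 0.0746 lat -0.2122 -0.182 lon 0.6631 0.6968
[382. 165.] 0.0866 lat -0.2089 -0.1791 lon 0.6609 0.6942
[346. 161.] 0.0746 lat -0.1126 -0.0685 lon 0.6611 0.7051
[346. 161.] 0.0866 lat -0.1103 -0.0667 lon 0.6589 0.7025
[311. 160.] 0.0746 lat -0.0205 0.039 lon 0.6501 0.7084
[311. 160.] 0.0866 lat -0.0191 0.0398 lon 0.648 0.7057
```

View pics/f6.png

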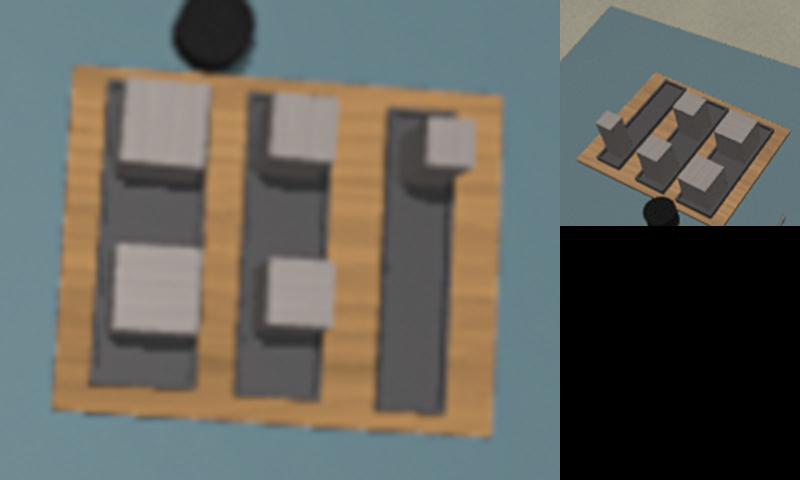

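Both cans stand in the near halves, large at (155,288) and medium at (298,290). Each is within about 2 mm laterally of its stock can, upright and let go. I'm handing the job in.

```bash
python3 -c "
from rig import manip
print(manip.sign_off(),manip.get_time())"
```

```text
the job is handed in; nothing more can be done
the job is handed in; nothing more can be done
```

I handed the job in at about 35 s: both cans stand mouth down in the near halves of their own rows, released and about 2 mm or less off their stock cans' line; no verdict came back.

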